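# Move the length stop past its spring pin

## Robot

A 6-joint arm with a two-finger parallel gripper is mounted at the origin on a cart in front of the work surface, level with it; the furniture and walls round the work are solid. World frame = base frame: x ahead of the robot, y to its left, z up, the work surface at z = 0. Lengths are in mm, angles in rad, forces in N, time in s.
With the tool pointing down it reaches from about 350 to 875 mm from the base axis. Payload 4.2 kg.
Tool frame: the origin (TCP) lies between the finger pads; the fingertips stand 14 mm ahead of it and the grasp point (between the pads) lies 5 mm behind it; z points along the fingers, y is the line along which they close (so a half turn about z gives the same grasp; the last joint's range is limited). The gripper opens to 85 mm and grips with 20 to 120 N. Pads are 22 mm wide; open, the fingers measure 114 mm over their backs; the gripper's body (76 mm by 85 mm) begins 54 mm behind the grasp point. The pads swing forward as they close: fully open they stand 13 mm farther back than shut.
Start: joints at [-0.842, 0.385, 0.008, 0, -1.194, -0.259], TCP at [282.953, -557.258, 214.612] pointing down, gripper open.
Joint ranges: [-3.14, 3.14], [-1.21, 2.06], [-1.07, 1.41], [-3.16, 2.05], [-2.99, -0.16], [-3.1, 3.1]. Speed limits (rad/s): [2.79, 2.79, 3.14, 3.14, 3.14, 3.14].

## Interface

Orientations are given as a unit quaternion [x, y, z, w].
In Python, from bench import * gives the robot as it stands.
- The arm moves only by the tool carry_out, never from a script. Its argument "motion" is a list of rows, each a list of 7 numbers: the turn, a rotation vector about the tool's x, y, z in rad, then the shift along the tool's x, y, z in mm, then the opening, from -1 (shut) to 1 (fully open), so that 0 is half open. A call has 1 to 5 rows; each row is the pose to reach, as a shift and turn from the pose commanded when the call began, along the tool's axes at that moment; what a row does not reach only later rows make up. A row lasts 1/8 s, in which the tool goes at most 62.5 mm and 10.7 degrees, less where a joint would pass 70% of its speed; a pose out of reach is approached as far as the arm can. A call with a gripper value outside its range is refused whole. The fingers move at their own pace and stop on an object; the grip force is fixed at half the most. Time passes only in rows, so rows that repeat a pose let the fingers close. It gives the time, the measured TCP pose, the force, the opening and the grip force at its end, in the units of the state.
- read_state(): the state, without advancing time (a new reading comes with each control period).
- get_image(name): name is "scene" or "top" or "wrist"; returns a dict with "color" (400x640x3 uint8, blue, green, red), "mtx" (3x3 intrinsics, pixels), "position" and "orientation" of the camera in the world. Camera axes: x right, y down, z forward; pixel columns grow to the right and rows downward; lengths in mm; the calibration is good to about 2 mm. The wrist camera is an equidistant fisheye: a pixel r from the principal point sees the ray r / f radians off the axis. A picture is of the moment at which its call begins. There is no depth.
- job_done(): hands the job in; it is judged then, once.
The state is a dict: "clock": time; "joints": joint angles; "joint_vel": joint speeds; "joint_efforts": joint torques, N m; "position": TCP position; "ee_rot": TCP orientation; "contact_force": force on the tool from outside, world axes, zero at the start; "wrist_torque": the same for the moment, N m; "gripper_width": finger opening in mm; "grasp_force": force on a finger pad.
Only numpy, scipy, OpenCV 4.12 (cv2) and the standard library are available. Lean on these libraries where they do the work, as an engineer would, in place of code of your own. Each camera call takes 0.05 s, during which the arm holds its last target. There are 200 camera calls.

## Task

On the dowel jig the dark stop carriage is locked in the left-hand bay by a spring pin. With the fingertips press the long steel plate down and hold it down while you push the carriage by its lug to the right, past the pin, then let go so that the pin springs up behind the carriage and locks it in the right-hand bay. Nothing needs gripping: press and push only, and leave the loose dogs and off-cuts on and round the jig where they are.

Things in the scene. Friction and masses are not known exactly. Their poses are not given: they have to be found in the camera images.
- jig: fixed plywood board, 140 x 270 x 18 mm. Origin: centre of its underside; y runs along it to the left (where the carriage starts), x away from the robot, z up. All offsets here are in this frame, mm. Two guide rods along y (x -13, 13) end in wooden blocks (x -23 to 23, y 84 to 104 and -104 to -84, z up to 62). A trough (x 34 to 62) is behind. Nothing on it is higher than z 64 but the dark dog.
- plate_top (a point): centre of the top of the flat steel press plate, 26 wide (x -63 to -37), 225 long (y -90 to 135), on the robot's side of the rods; at rest at x -50, y 22.5, z 37. Plate and pin are one rigid piece that moves straight up and down wherever the plate is pressed. Bolt heads, 14 wide, 4 high, stand on it at y -82 and 127; between them it is bare.
- plunger (a joint): how far plate and pin are pressed down, m: 0 up, at rest; 0.012 bottom stop. A spring drives it up, about 4 N at first, 8 N at the bottom. Up, the pin (12 thick, at x 0, y 0) stands 6.5 mm into the carriage's path and stops it from either side; pressed beyond 0.007 the carriage passes freely over it.
- carriage (a joint): travel of the carriage to the right (jig's -y), m: 0 at the left end of the rods, 0.108 at the right end. Captive on the rods, about 1.5 N of friction, 0.25 kg. Starts at 0 to 0.014; the raised pin blocks it at 0.018; beyond 0.090 it has wholly passed the pin, which can rise behind it. In between its block keeps the pin down.
- lug_face (a point): centre of the left (+y) face of the push lug: push here, to -y. The carriage is a dark wood block 44 x 60 x 22 (underside z 40); from the middle of its robot side the lug, 20 thick along y, reaches out over the plate (x -66 to -16, z 44 to 62), 7 above the resting plate. At travel 0 this point is at x -41, y 64, z 53 and moves to -y with the travel.
- bench_dog: loose brass bench dog, 24 mm thick, 70 tall, standing on the bench at the left end of the jig; origin: centre of its foot. A bystander
- offcut_low: loose wood off-cut 64 x 107 x 22 mm, on the bench to the left of the jig; origin: centre of its underside. A bystander
- offcut_tall: loose wood off-cut 76 x 82 x 45 mm, right of the jig; origin: centre of its underside. A bystander
- dark_dog: loose dark wooden bench dog, 24 mm thick, 70 tall, standing on the near right corner of the jig's board, at about x -45, y -118, its top at z 88; origin: centre of its foot. A bystander

How it is judged (in metres and radians):
On the way:
1. the plate is held down, and the pin with it, while the carriage is still in the left-hand bay (value of joint plunger above 0.006 m and value of joint carriage below 0.03 m), for 0.1 s.
At the end, for the whole second after the job is handed in: The carriage is at rest in the right-hand bay (travel over 0.089 m, wholly past the pin) and the pin has sprung up behind it (plunger within 3 mm of its rest height) (value of joint carriage above 0.089 m and value of joint plunger below 0.003 m and velocity of joint carriage between -0.01 and 0.01 m/s); the robot touches nothing.
It fails at once if the brass bench dog is lifted or moved by more than 20 mm (distance of bench_dog from where it was at the start of the episode above 0.02 m).
It fails at once if the low off-cut is lifted or moved by more than 20 mm (distance of offcut_low from where it was at the start of the episode above 0.02 m).
It fails at once if the tall off-cut is lifted or moved by more than 20 mm (distance of offcut_tall from where it was at the start of the episode above 0.02 m).
It fails at once if the dark dog is lifted or moved by more than 20 mm (distance of dark_dog from where it was at the start of the episode above 0.02 m).
It also fails if it takes over 32 s, if anything falls off the work surface, if the arm or the gripper's body presses on something with over 40 N, if the wrist force passes 120 N, or if a joint passes its speed limit or range.

## Working session

There is one attempt and no reset: what is moved stays moved. The work goes in short steps, Python scripts to look and compute and a tool call to move; the robot and the scene stay as the last step left them, time stands still between calls to the robot, and variables do not carry over. Pictures are saved under pics/ and viewed, at most 10 in all, crops included, and the job is handed in when it is done.

Besides the shell and the picture viewer there is one more tool, called as a command line: name --pt "numbers of a row" for each row, then --argument value for the rest. carry_out: Moves the arm, as the interface text tells. Its arguments: {"type":"object","properties":{"motion":{"type":"array"}},"required":["motion"]}

```bash
mkdir -p pics
python3 - <<'E'
from bench import *
import cv2,numpy as np
s=read_state();print({k:np.round(v,3).tolist() for k,v in s.items()})
for n in("top","scene"):
    d=get_image(n);cv2.imwrite(f"pics/{n}0.png",d["color"]);print(n,d["mtx"],d["position"],d["orientation"])
E
```

```text
{'clock': 0.0, 'joints': [-0.842, 0.386, 0.007, -0.0, -1.194, -0.259], 'joint_vel': [-0.0, -0.001, 0.0, -0.0, 0.0, 0.0], 'joint_efforts': [0.0, -39.229, 18.84, 4.186, -0.005, 0.0], 'position': [282.646, -556.716, 213.511], 'ee_rot': [-0.233, 0.973, 0.001, -0.0], 'contact_force': [0.244, 0.501, 0.359], 'wrist_torque': [-0.004, -0.022, -0.004], 'grasp_force': 0.0, 'gripper_width': 85.717}
top [[393.82339322   0.         315.73139631]
 [  0.         393.82339322 198.95921002]
 [  0.           0.           1.        ]] [ 289.20515974   27.40347442 1229.45785366] [-0.6988733   0.7099933  -0.06608187  0.0558464 ]
scene [[409.97169507   0.         315.15475293]
 [  0.         409.97169507 199.6626568 ]
 [  0.           0.           1.        ]] [-128.34685945  342.50829573  768.59102026] [-0.47286135  0.79000358 -0.33043087  0.20763411]
```

View pics/top0.png

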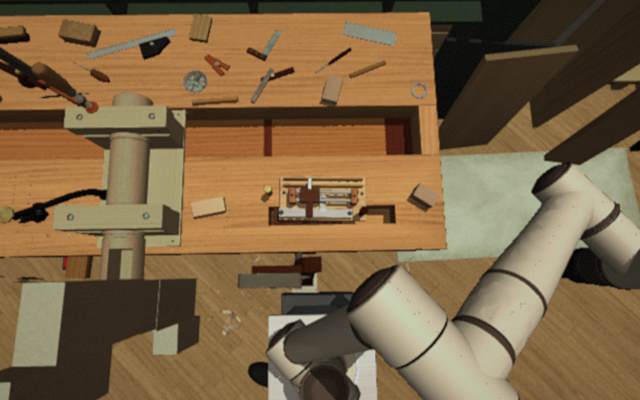

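View pics/scene0.png

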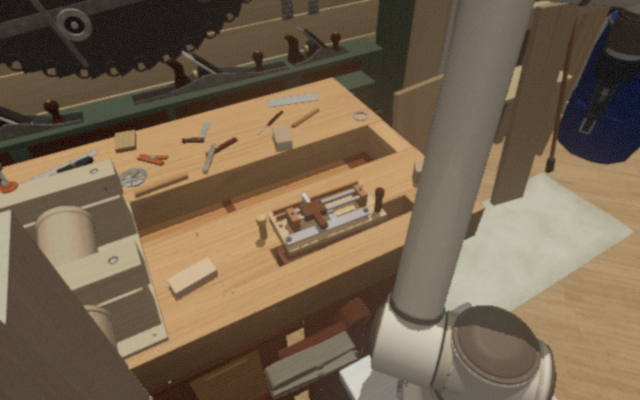

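The top view has the jig at about (322,200), with the dark carriage near (312,197), the low off-cut at (208,207), the tall one at (423,196) and the brass dog at (268,190). In the scene view the jig is at about (330,215) and the dark dog at (379,200). I'll zoom in next.

Run:
```python
import cv2,numpy as np
a=cv2.imread("pics/top0.png")[165:240,255:380];b=cv2.imread("pics/scene0.png")[175:275,250:400]
cv2.imwrite("pics/topz.png",cv2.resize(a,None,fx=6,fy=6,interpolation=2));cv2.imwrite("pics/scenez.png",cv2.resize(b,None,fx=5,fy=5,interpolation=2))
```

```text
(no output)
```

View pics/topz.png

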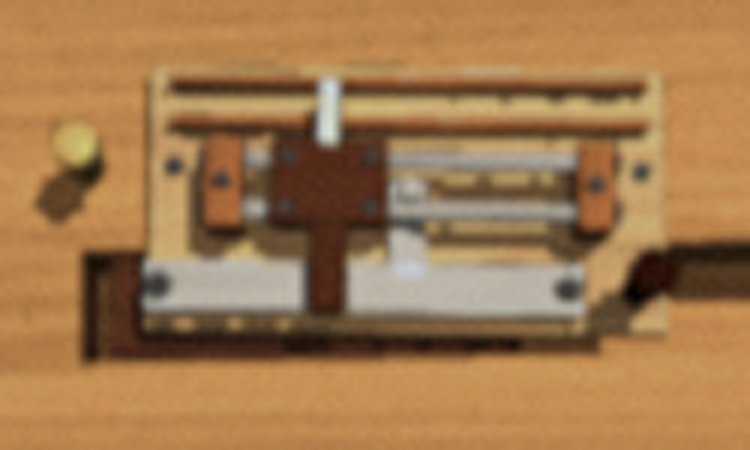

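View pics/scenez.png

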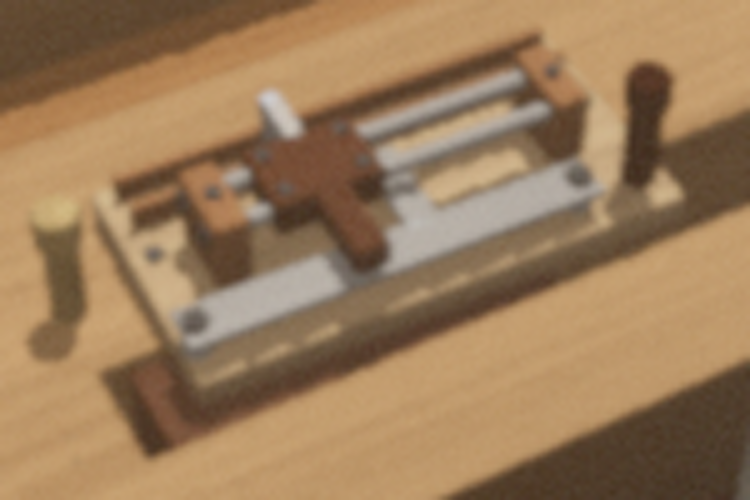

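The top zoom shows the plate bolts at (157,285) and (568,289), the block screws at (221,180) and (597,184), and the lug spanning x 307–345. In the scene zoom the plate bolts are at (193,320) and (578,175), and the block screws at (212,192) and (551,72). I'll triangulate these.

```bash
cat > h.py <<'E'
import numpy as np
from scipy.spatial.transform import Rotation as R
C={"top":(393.82339322,315.73139631,198.95921002,[289.20515974,27.40347442,1229.45785366],[-0.6988733,0.7099933,-0.06608187,0.0558464],255,165,6),
"scene":(409.97169507,315.15475293,199.6626568,[-128.34685945,342.50829573,768.59102026],[-0.47286135,0.79000358,-0.33043087,0.20763411],250,175,5)}
def ray(n,X,Y):
    f,cx,cy,p,q,ox,oy,s=C[n]
    u=(X+.5)/s-.5+ox;v=(Y+.5)/s-.5+oy
    d=R.from_quat(q).apply([(u-cx)/f,(v-cy)/f,1]);return np.array(p),d/np.linalg.norm(d)
def plane(n,X,Y,z):
    p,d=ray(n,X,Y);return p+d*(z-p[2])/d[2]
def tri(a,b):
    p,d=ray("top",*a);q,e=ray("scene",*b)
    t=np.linalg.lstsq(np.c_[d,-e],q-p,rcond=None)[0]
    A=p+t[0]*d;B=q+t[1]*e;return (A+B)/2,np.linalg.norm(A-B)
E
python3 - <<'E'
from h import *
np.set_printoptions(precision=1,suppress=True)
P={"boltL":((157,285),(193,320),41),"boltR":((568,289),(578,175),41),"blkL":((221,180),(212,192),63),"blkR":((597,184),(551,72),63)}
W={}
for k,(a,b,z) in P.items():
    print(k,tri(a,b),plane("top",*a,z),plane("scene",*b,z));W[k]=(plane("top",*a,z)+plane("scene",*b,z))/2
J={"boltL":(-50,127),"boltR":(-50,-82),"blkL":(0,94),"blkR":(0,-94)}
A=np.array([J[k] for k in J]);B=np.array([W[k][:2] for k in J])
a=A-A.mean(0);b=B-B.mean(0)
yaw=np.arctan2((a[:,0]*b[:,1]-a[:,1]*b[:,0]).sum(),(a*b).sum());M=np.array([[np.cos(yaw),-np.sin(yaw)],[np.sin(yaw),np.cos(yaw)]])
o=B.mean(0)-M@A.mean(0);print("yaw",yaw,"o",o,"res",B-(A@M.T+o))
j=lambda w:M.T@(w[:2]-o)
for X,Y,z in((307,290,62),(345,290,62),(325,312,62),(270,180,62),(386,180,62)):print("top lug/carriage",X,Y,j(plane("top",X,Y,z)))
print("dogs brass top",plane("top",75,143,70),j(plane("top",75,143,70)),plane("scene",57,212,70),"dark",plane("top",655,272,88),j(plane("top",655,272,88)),j(plane("scene",650,80,88)))
E
```

```text
boltL (array([458. , 116.3,  38.9]), np.float64(1.4783292332188238)) [457.4 115.5  41. ] [456.8 117.5  41. ]
boltR (array([452.9, -93. ,  37.9]), np.float64(1.0274878330523014)) [452.2 -93.1  41. ] [450.7 -90.7  41. ]
blkL (array([507.1,  82. ,  63.4]), np.float64(0.7496427093234893)) [506.9  81.7  63. ] [507.6  82.2  63. ]
blkR (array([ 502.8, -106.9,   61.3]), np.float64(0.9717320431659673)) [ 502.2 -107.1   63. ] [ 501.5 -105.5   63. ]
yaw -0.028044926928842452 o [504.1 -11.9] res [[-0.6  0. ]
 [-0.4  0.6]
 [ 0.6 -0.2]
 [ 0.4 -0.4]]
top lug/carriage 307 290 [-54.8  49.6]
top lug/carriage 345 290 [-54.5  30.7]
top lug/carriage 325 312 [-65.7  40.5]
top lug/carriage 270 180 [ 0.7 69.1]
top lug/carriage 386 180 [ 1.5 10.8]
dogs brass top [525.5 154.1  70. ] [ 16.7 166.6] [524.6 154.5  70. ] dark [ 453.5 -131.2   88. ] [ -47.3 -120.6] [ -49.6 -118.2]
```

Jig origin is at (504.1, -11.9) with yaw -0.028, and the fit residuals are under 1 mm. The travel starts at about 14 mm. The plan is to shut the fingers, line tool y up with jig y, press the plate at jig y≈80, then slide to -y.

carry_out --pt "0 0 0.1 -39 43 0 -1" --pt "0 0 0.2 -79 87 0 -1" --pt "0 0 0.3 -118 130 0 -1" --pt "0 0 0.4 -158 173 0 -1" --pt "0 0 0.497 -197 216 0 -1"

```text
clock: 0.72
position: [360.8, -273.6, 214.4]
ee_rot: [0.015, 1.0, 0.0, -0.0]
contact_force: [-0.4, 0.6, 0.0]
gripper_width: -0.3
grasp_force: 0.0
```

```bash
cat >> h.py <<'E'
YAW=-0.028;O=np.array([504.1,-11.9])
def goto(x,y,z):
    "tool-axis shift and turn from the measured pose to jig point (x,y,z), tool y on jig y"
    from bench import read_state
    s=read_state();p=s["position"];r=R.from_quat(s["ee_rot"])
    w=R.from_euler("z",YAW);t=w.apply([x,y,0])[:2]+O
    g=w*R.from_matrix([[-1,0,0],[0,1,0],[0,0,-1]])
    print("t",s["clock"],"jig",w.inv().apply([*(np.array(p)[:2]-O),p[2]]).round(1),"F",np.round(s["contact_force"],1),"w",s["gripper_width"])
    print("turn",(r.inv()*g).as_rotvec().round(3),"shift",r.inv().apply(np.array([*t,z])-p).round(1))
E
python3 -c "
from h import *;goto(-50,80,150)"
```

```text
t 0.725 jig [-135.9 -265.6  214.4] F [-0.4  0.6  0. ] w -0.32590237492568047
turn [ 0.    -0.    -0.003] shift [-84.9 345.9  64.4]
```

carry_out --pt "0 0 0 -14 58 0 -1" --pt "0 0 0 -28 115 0 -1" --pt "0 0 0 -42 173 0 -1" --pt "0 0 0 -56 230 0 -1" --pt "0 0 0 -70 288 0 -1"

```text
clock: 1.35
position: [438.5, 12.5, 214.6]
ee_rot: [0.013, 1.0, 0.0, 0.0]
contact_force: [0.9, -1.1, 0.3]
gripper_width: 0.1
grasp_force: 0.0
```

carry_out --pt "0 0 0 -8 30 32 -1" --pt "0 0 0 -15 58 64 -1" --pt "0 0 0 -15 58 64 -1" --pt "0 0 0 -15 58 64 -1"

```text
clock: 1.85
position: [455.3, 67.8, 151.1]
ee_rot: [0.013, 1.0, -0.0, 0.0]
contact_force: [0.5, -0.3, -0.3]
gripper_width: 0.2
grasp_force: 0.0
```

Run:
```python
from h import *;goto(-50,80,60)
from bench import get_image
import cv2
a=get_image("top")["color"][165:240,255:380];b=get_image("scene")["color"][175:275,250:400]
a=cv2.resize(a,None,fx=3,fy=3,interpolation=2);b=cv2.resize(b,None,fx=5,fy=5,interpolation=2)[:,:]
a=cv2.copyMakeBorder(a,0,0,0,0,0)
import numpy as np
cv2.imwrite("pics/s1.png",b)
```

```text
t 1.85 jig [-51.   78.3 151.1] F [ 0.5 -0.3 -0.3] w 0.21534985876455473
turn [-0.     0.     0.001] shift [-1.   1.7 91.1]
```

View pics/s1.png

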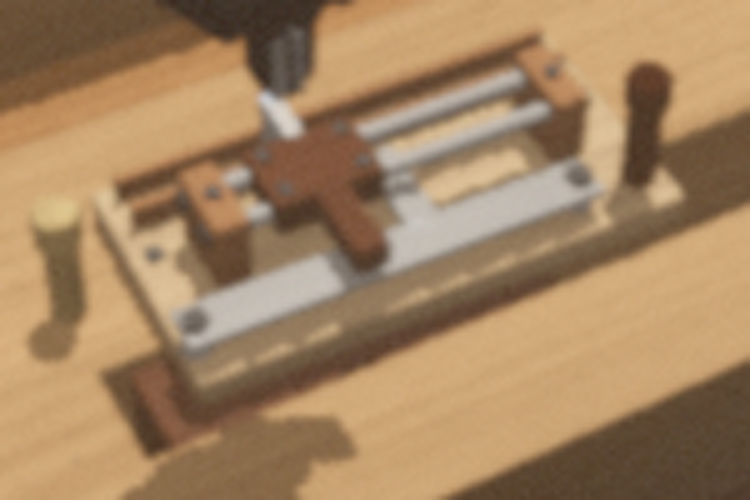

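The shut fingertips show at about (280,88), hanging above the plate to the left of the lug. Nothing on the jig has moved. I'll go down to just over the plate and check.

carry_out --pt "0 0 0 -1 2 40 -1" --pt "0 0 0 -1 2 75 -1" --pt "0 0 0 -1 2 89 -1" --pt "0 0 0 -1 2 89 -1"

```text
clock: 2.45
position: [456.1, 69.2, 61.6]
ee_rot: [0.014, 1.0, -0.0, -0.0]
contact_force: [0.7, -0.3, 0.2]
gripper_width: 0.3
grasp_force: 0.0
```

Run:
```python
from h import *;goto(-50,80,41)
from bench import get_image
import cv2
b=get_image("scene")["color"][175:275,250:400]
cv2.imwrite("pics/s2.png",cv2.resize(b,None,fx=5,fy=5,interpolation=2))
```

```text
t 2.45 jig [-50.3  79.7  61.6] F [ 0.7 -0.3  0.2] w 0.3431705908556167
turn [-0.    -0.001 -0.   ] shift [-0.3  0.3 20.6]
```

View pics/s2.png

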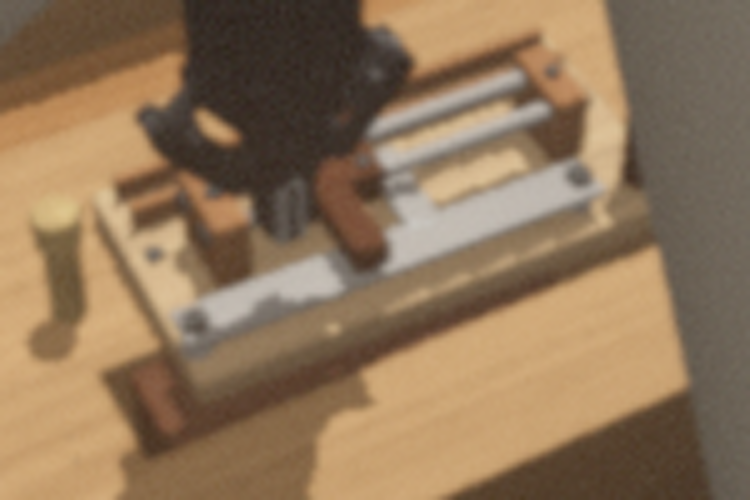

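The fingertips, at about (285,237), are still above the plate. The outer knuckles at (165,130) and (390,60) stick out along jig y, so I'll check their height against the lug (z 62) and dogs.

Run:
```python
from h import *
w=R.from_euler("z",YAW)
def vp(X,Y,x):
    p,d=ray("scene",X,Y);p=w.inv().apply(p-[*O,0]);d=w.inv().apply(d);return (p+d*(x-p[0])/d[0]).round(1)
print("tip",vp(290,238,-61),vp(265,225,-61),vp(310,215,-61))
for X,Y in((385,110),(405,75),(410,50),(345,150),(165,150),(145,120),(190,170)):print(X,Y,vp(X,Y,-50),vp(X,Y,-62))
```

```text
tip [-61.   81.5  83.9] [-61.   93.4  98.4] [-61.   71.1  94.2]
385 110 [-50.   27.4 131.5] [-62.   33.7 144.4]
405 75 [-50.   17.4 148.7] [-62.   23.9 161.3]
410 50 [-50.   15.1 162.7] [-62.   21.6 175. ]
345 150 [-50.   47.7 115.3] [-62.   53.6 128.5]
165 150 [-50.  133.1 153.9] [-62.  137.3 166.4]
145 120 [-50.  140.6 175. ] [-62.  144.6 187. ]
190 170 [-50.  122.7 137. ] [-62.  127.  149.8]
```

The tip appears higher or farther away than the pose says, so I'll settle this with the wrist camera and the earlier picture before pressing.

Run:
```python
from h import *
from bench import *
import cv2
w=R.from_euler("z",YAW);j=lambda p:w.inv().apply(p-[*O,0]).round(1)
f,cx,cy,p,q,ox,oy,s=C["scene"]
def proj(P):
    c=R.from_quat(q).inv().apply(w.apply(P)+[*O,0]-np.array(p));u=f*c[0]/c[2]+cx;v=f*c[1]/c[2]+cy
    return ((u-ox+.5)*s-.5).round(),((v-oy+.5)*s-.5).round()
print("s1 expected tip",proj([-61,78,137]),proj([-39,78,137]),"s2",proj([-61,80,48]),proj([-39,80,48]), "plate pt",proj([-50,80,37]))
print("s1 tip on z137",j(plane("scene",280,92,137)),"s2 on z48",j(plane("scene",288,238,48)))
d=get_image("wrist");print(d["mtx"],j(np.array(d["position"])),d["orientation"])
cv2.imwrite("pics/w1.png",d["color"])
```

```text
s1 expected tip (np.float64(294.0), np.float64(153.0)) (np.float64(272.0), np.float64(122.0)) s2 (np.float64(295.0), np.float64(289.0)) (np.float64(275.0), np.float64(258.0)) plate pt (np.float64(286.0), np.float64(289.0))
s1 tip on z137 [-23.1  66.8 137. ] s2 on z48 [-30.1  69.   48. ]
[[309.70691629   0.         324.13451561]
 [  0.         309.70691629 202.91225919]
 [  0.           0.           1.        ]] [-125.1   79.7  221.6] [0.70881132 0.68930693 0.10487686 0.10697337]
```

View pics/w1.png

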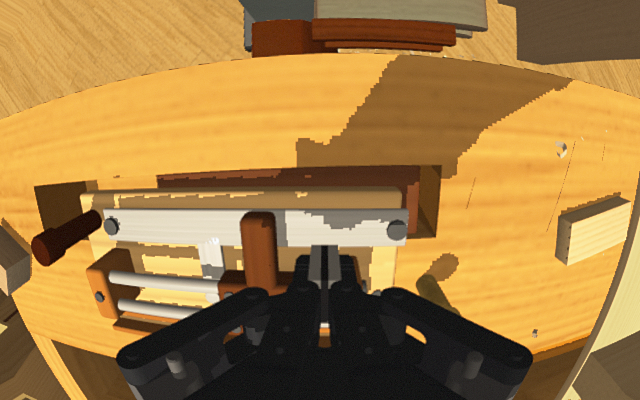

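The wrist view shows the plate bolts at (111,226) and (396,230), the lug end at (260,213), and the fingertip ends at about (324,246), on the far edge of the plate. I'll cast rays to compare.

Run:
```python
from h import *
from bench import *
w=R.from_euler("z",YAW)
d=get_image("wrist");m=d["mtx"];r=R.from_quat(d["orientation"]);p=w.inv().apply(np.array(d["position"])-[*O,0])
def wr(u,v,z):
    a=np.array([u-m[0,2],v-m[1,2]]);n=np.hypot(*a);t=n/m[0,0]
    e=w.inv().apply(r.apply([*(a/n*np.sin(t)),np.cos(t)]));return (p+e*(z-p[2])/e[2]).round(1)
print("bolts",wr(111,226,41),wr(396,230,41),"lug end",wr(260,213,62),"lug L face",wr(278,235,62))
for z in(40,48,60,70,85):print("tip",z,wr(324,246,z), wr(310,246,z)[1],wr(338,246,z)[1])
```

```text
bolts [-50.4 -80.1  41. ] [-50.3 126.5  41. ] lug end [-69.2  44.7  62. ] lug L face [-56.1  54.2  62. ]
tip 40 [-39.   80.2  40. ] 71.1 89.3
tip 48 [-42.8  80.2  48. ] 71.5 88.9
tip 60 [-48.5  80.2  60. ] 72.1 88.2
tip 70 [-53.2  80.1  70. ] 72.6 87.7
tip 85 [-60.3  80.1  85. ] 73.3 86.9
```

The bolts confirm the jig pose. Both cameras agree that the fingertip edge is higher than nominal, so I'll go down by feel in small steps.

carry_out --pt "0 0 0 0 0 4 -1" --pt "0 0 0 0 0 8 -1" --pt "0 0 0 0 0 11 -1" --pt "0 0 0 0 0 13 -1" --pt "0 0 0 0 0 13 -1"

```text
clock: 3.22
position: [456.2, 70.0, 48.4]
ee_rot: [0.014, 1.0, -0.0, -0.0]
contact_force: [1.0, 0.3, 0.4]
gripper_width: 0.1
grasp_force: 0.0
```

No contact at TCP z 48, which fits the cameras. I'll continue in small steps.

carry_out --pt "0 0 0 0 0 3 -1" --pt "0 0 0 0 0 5 -1" --pt "0 0 0 0 0 7 -1" --pt "0 0 0 0 0 7 -1"

```text
clock: 3.72
position: [456.1, 70.0, 41.4]
ee_rot: [0.014, 1.0, -0.0, -0.0]
contact_force: [0.6, -0.9, 0.1]
gripper_width: -0.2
grasp_force: 0.0
```

Run:
```python
from h import *;goto(-50,80,41)
from bench import get_image
import cv2,numpy as np
b=cv2.resize(get_image("scene")["color"][185:255,265:345],None,fx=5,fy=5,interpolation=2)
c=cv2.resize(get_image("wrist")["color"][170:310,215:375],None,fx=2.5,fy=2.5,interpolation=2)
cv2.imwrite("pics/s3.png",np.hstack([b,c]))
```

```text
t 3.725 jig [-50.2  80.5  41.4] F [ 0.6 -0.9  0.1] w -0.24891202369835946
turn [-0.    -0.     0.001] shift [-0.2 -0.5  0.4]
```

View pics/s3.png

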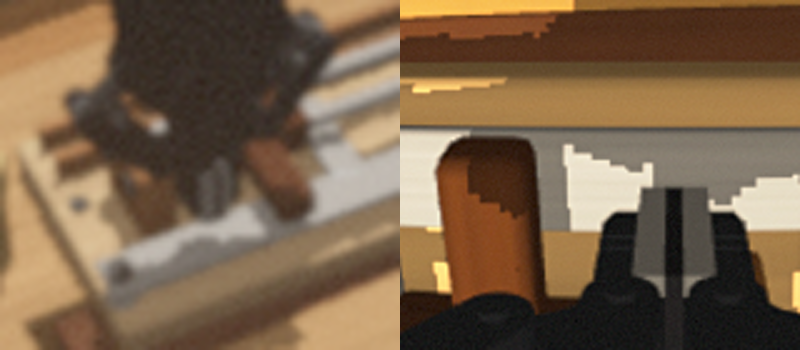

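The tips are still clear of the plate: local (210,215) in the scene crop, and the left bolt hasn't moved. In the wrist crop the tip end is at local (275,187). The tips end about 20 mm short of what the tool data says, so the gripper body will come closer to the lug. I'll continue by feel, since the body stays above z 70 down to TCP z 15.

carry_out --pt "0 0 0 0 0 4 -1" --pt "0 0 0 0 0 8 -1" --pt "0 0 0 0 0 12 -1" --pt "0 0 0 0 0 15 -1" --pt "0 0 0 0 0 15 -1"

```text
clock: 4.45
position: [456.1, 69.9, 26.3]
ee_rot: [0.014, 1.0, -0.0, -0.0]
contact_force: [-0.1, 0.3, -0.2]
gripper_width: 0.1
grasp_force: 0.0
```

carry_out --pt "0 0 0 0 0 2 -1" --pt "0 0 0 0 0 4 -1" --pt "0 0 0 0 0 6 -1" --pt "0 0 0 0 0 6 -1"

```text
clock: 4.95
position: [456.2, 70.0, 20.5]
ee_rot: [0.014, 1.0, -0.0, -0.0]
contact_force: [0.5, 0.2, -0.5]
gripper_width: 0.2
grasp_force: 0.0
```

carry_out --pt "0 0 0 0 0 1.5 -1" --pt "0 0 0 0 0 3 -1" --pt "0 0 0 0 0 4 -1" --pt "0 0 0 0 0 4 -1"

```text
clock: 5.45
position: [456.3, 70.1, 16.7]
ee_rot: [0.014, 1.0, 0.0, 0.0]
contact_force: [-0.7, -0.4, 3.8]
gripper_width: -0.3
grasp_force: 2.5
```

Run:
```python
from h import *;goto(-50,80,41)
from bench import get_image
import cv2,numpy as np
b=cv2.resize(get_image("scene")["color"][185:255,265:345],None,fx=5,fy=5,interpolation=2)
c=cv2.resize(get_image("wrist")["color"][170:310,215:375],None,fx=2.5,fy=2.5,interpolation=2)
cv2.imwrite("pics/s4.png",np.hstack([b,c]))
```

```text
t 5.45 jig [-50.   80.6  16.7] F [-0.7 -0.4  3.8] w -0.298286700700912
turn [0.    0.    0.001] shift [ -0.   -0.6 -24.3]
```

View pics/s4.png

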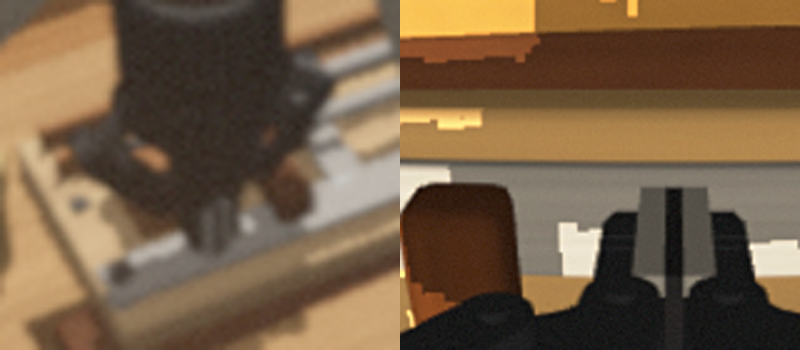

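The plate takes the tips at TCP z ≈ 17 with 3.8 N, matching the spring's first 4 N, so the tips are really about 20 mm behind the TCP. Picture: tips on the plate at (212,250) in the scene crop, knuckles above the lug at (290,190). I'll press in small steps and compare the force with the spring line (about 6 to 7 N at 8 mm) to catch any knuckle contact.

carry_out --pt "0 0 0 0 0 1.5 -1" --pt "0 0 0 0 0 3 -1" --pt "0 0 0 0 0 4 -1" --pt "0 0 0 0 0 4 -1"

```text
clock: 6.05
position: [456.3, 70.1, 12.8]
ee_rot: [0.014, 1.0, -0.0, 0.0]
contact_force: [-0.5, -0.0, 6.7]
gripper_width: -0.0
grasp_force: 3.2
```

carry_out --pt "0 0 0 0 0 1 -1" --pt "0 0 0 0 0 2 -1" --pt "0 0 0 0 0 3 -1" --pt "0 0 0 0 0 3 -1"

```text
clock: 6.55
position: [456.4, 70.1, 9.9]
ee_rot: [0.013, 1.0, -0.0, 0.0]
contact_force: [-0.6, -0.3, 7.3]
gripper_width: 0.3
grasp_force: 3.7
```

carry_out --pt "0 0 0 0 0 1 -1" --pt "0 0 0 0 0 2 -1" --pt "0 0 0 0 0 2 -1"

```text
clock: 6.92
position: [456.4, 70.1, 8.2]
ee_rot: [0.013, 1.0, -0.0, 0.0]
contact_force: [-2.2, 0.8, 10.7]
gripper_width: 0.3
grasp_force: 4.8
```

The force follows the spring line, with contact at TCP z ≈ 20.4 and the stop at about 8.4. So the plate is down with no sign of a knuckle touching. I'll ease up 1 mm and slide toward -y.

carry_out --pt "0 0 0 0 0 -1 -1" --pt "0 0 0 0 -5 -1 -1" --pt "0 0 0 0 -11 -1 -1" --pt "0 0 0 0 -17 -1 -1" --pt "0 0 0 0 -23 -1 -1"

```text
clock: 7.55
position: [458.7, 49.1, 9.8]
ee_rot: [0.013, 1.0, 0.002, 0.003]
contact_force: [-1.1, 7.2, 7.1]
gripper_width: 0.0
grasp_force: 4.5
```

carry_out --pt "0 0 0 0 -8 0 -1" --pt "0 0 0 0 -16 0 -1" --pt "0 0 0 0 -24 0 -1" --pt "0 0 0 0 -32 0 -1" --pt "0 0 0 0 -40 0 -1"

```text
clock: 8.18
position: [457.7, 8.8, 9.8]
ee_rot: [0.013, 1.0, 0.001, 0.003]
contact_force: [0.2, 7.1, 8.3]
gripper_width: -0.2
grasp_force: 4.6
```

Run:
```python
from h import *;goto(-50,-24.5,9)
```

```text
t 8.175 jig [-47.   19.4   9.8] F [0.2 7.1 8.3] w -0.19486042794632796
turn [0.003 0.007 0.002] shift [  3.1 -43.9   0.6]
```

carry_out --pt "0 0 0 1 -9 0 -1" --pt "0 0 0 2 -18 0 -1" --pt "0 0 0 2 -27 0 -1" --pt "0 0 0 2 -34 0 -1" --pt "0 0 0 2 -40 0 -1"

```text
clock: 8.8
position: [455.8, -31.2, 10.0]
ee_rot: [0.013, 1.0, 0.001, 0.005]
contact_force: [1.6, 5.7, 7.9]
gripper_width: -0.0
grasp_force: 4.5
```

Run:
```python
from h import *;goto(-50,-24.5,9)
from bench import get_image
import cv2,numpy as np
b=cv2.resize(get_image("scene")["color"][185:265,265:385],None,fx=3,fy=3,interpolation=2)
c=get_image("wrist")["color"][130:370,120:520]
cv2.imwrite("pics/s5.png",np.hstack([b,c]))
```

```text
t 8.8 jig [-47.7 -20.6  10. ] F [1.6 5.7 7.9] w -0.02221487197552811
turn [0.003 0.009 0.002] shift [ 2.3 -3.9  1. ]
```

View pics/s5.png

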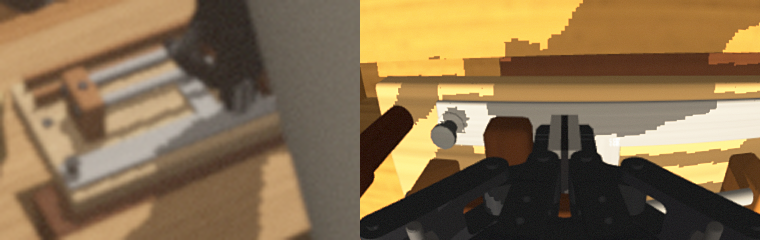

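The wrist half shows the lug right beside the fingers, spanning full-frame u ≈ 243–293 at v ≈ 255–285. The left bay is empty in the scene half. I'll work out the travel from this.

Run:
```python
from h import *
from bench import *
w=R.from_euler("z",YAW)
d=get_image("wrist");m=d["mtx"];r=R.from_quat(d["orientation"]);p=w.inv().apply(np.array(d["position"])-[*O,0])
def wr(u,v,z):
    a=np.array([u-m[0,2],v-m[1,2]]);n=np.hypot(*a);t=n/m[0,0]
    e=w.inv().apply(r.apply([*(a/n*np.sin(t)),np.cos(t)]));return (p+e*(z-p[2])/e[2]).round(1)
for z in(50,62):print(z,wr(243,275,z),wr(292,275,z),"bolt",wr(205,264,30))
goto(-50,-25,9)
```

```text
50 [-52.3 -58.4  50. ] [-53.  -35.8  50. ] bolt [-45.8 -85.4  30. ]
62 [-59.6 -54.7  62. ] [-60.3 -34.4  62. ] bolt [-45.8 -85.4  30. ]
t 8.95 jig [-47.8 -21.1  10. ] F [3.  2.3 7.8] w -0.22578808882134763
turn [0.002 0.009 0.002] shift [ 2.2 -3.9  1. ]
```

Lug face is at y ≈ -35, so the travel is about 99–100 mm, past the pin. I'll push 2 mm more, back off from the lug and lift.

carry_out --pt "0 0 0 0 -2 0 -1" --pt "0 0 0 0 -2 0 -1" --pt "0 0 0 0 3 -1 -1" --pt "0 0 0 0 6 -3 -1" --pt "0 0 0 0 6 -10 -1"

```text
clock: 9.57
position: [453.1, -26.8, 19.2]
ee_rot: [0.013, 1.0, 0.0, 0.001]
contact_force: [2.6, -2.5, 4.0]
gripper_width: 0.2
grasp_force: 2.0
```

carry_out --pt "0 0 0 0 0 -15 -1" --pt "0 0 0 0 0 -50 -1" --pt "0 0 0 0 0 -100 -1" --pt "0 0 0 40 0 -150 -1" --pt "0 0 0 80 0 -190 -1"

```text
clock: 10.2
position: [370.8, -24.6, 209.7]
ee_rot: [0.014, 1.0, 0.0, 0.0]
contact_force: [1.4, 0.4, 1.0]
gripper_width: 0.1
grasp_force: 0.0
```

carry_out --pt "0 0 0 0 -60 0 -1" --pt "0 0 0 0 -120 0 -1" --pt "0 0 0 0 -180 0 -1" --pt "0 0 0 0 -240 0 -1" --pt "0 0 0 0 -240 0 -1"

```text
clock: 10.82
position: [364.1, -267.6, 207.4]
ee_rot: [0.017, 1.0, 0.0, -0.001]
contact_force: [-0.6, 0.3, 0.0]
gripper_width: -0.0
grasp_force: 0.0
```

Run:
```python
from h import *
from bench import *
import cv2
w=R.from_euler("z",YAW);c=get_image("top")["color"];goto(0,0,100)
cv2.imwrite("pics/top2.png",c)
a=cv2.resize(c[165:240,255:380],None,fx=6,fy=6,interpolation=2)
# dark lug on the bright plate: row between plate edges
g=cv2.cvtColor(a,6)[290:305].mean(0);x=np.where(g[150:600]<110)[0]+150
print("dark cols",x.min() if len(x) else None,x)
j=lambda X,Y,z:w.inv().apply(plane("top",X,Y,z)-[*O,0]).round(1)
for r in np.split(x,np.where(np.diff(x)>1)[0]+1):print(r[0],r[-1],j(r[0],297,62),j(r[-1],297,62))
o=cv2.resize(cv2.imread("pics/top0.png")[165:240,255:380],None,fx=6,fy=6,interpolation=2)
for s in((30,100,120,220),(600,230,670,310)):print("dog diff",np.abs(a[s[1]:s[3],s[0]:s[2]].astype(int)-o[s[1]:s[3],s[0]:s[2]]).mean().round(1))
```

```text
t 10.875 jig [-132.8 -257.9  207.5] F [-0.5  0.2 -0.6] w -0.4431394890063933
turn [ 0.001 -0.002 -0.004] shift [-132.   258.3  107.5]
dark cols 473 [473 474 475 476 477 478 479 480 481 482 483 484 485 486 487 488 489 490
 491 492 493 494 495 496 497 498 499 500 501 502 503 504 505 506 507 508
 509 510 511 512 513 514 515 516 517 518 519 520 562 563 564 565 566 567
 568 569 570 571 572 573 574 575 576 577 578 579 580 581 582 583 584 585
 586 587 588 589 590 591 592 593 594 595 596 597 598 599]
473 520 [-57.2 -33.1  62. ] [-56.9 -56.6  62. ]
562 599 [-56.6 -77.6  62. ] [-56.4 -96.   62. ]
dog diff 2.0
dog diff 50.8
```

Lug is centred at y ≈ -45, which means about 99 mm of travel. I'll check numerically in the scene view that the plate is back up and the dogs haven't moved.

Run:
```python
from bench import *
import cv2
a=cv2.resize(cv2.imread("pics/scene0.png"),None,fx=4,fy=4,interpolation=2);b=cv2.resize(get_image("scene")["color"],None,fx=4,fy=4,interpolation=2)
for n,u,v,h,k in(("plate boltL",288.6,239,4,5),("board/blkL",292,213,5,5),("plate boltR",365.6,210,4,5),("dark dog",379,199,5,12),("brass",262,226,5,12),("low offcut",192,276,26,18)):
    x0,y0=int((u-h)*4),int((v-k)*4);t=a[y0:int((v+k)*4),x0:int((u+h)*4)]
    m=40;r=b[y0-m:y0+t.shape[0]+m,x0-m:x0+t.shape[1]+m]
    _,s,_,l=cv2.minMaxLoc(cv2.matchTemplate(r,t,cv2.TM_CCOEFF_NORMED));print(n,round(s,2),(l[0]-m)/4,(l[1]-m)/4)
```

```text
plate boltL 1.0 0.0 0.0
board/blkL 1.0 0.0 0.0
plate boltR 1.0 0.0 0.0
dark dog 1.0 0.0 0.0
brass 1.0 0.0 0.0
low offcut 1.0 0.0 0.0
```

The plate is back at rest height, and the dogs and low off-cut haven't shifted (0.0 px). Handing in.

```bash
python3 -c "
from bench import *;print(job_done())"
```

```text
the job is handed in; nothing more can be done
None
```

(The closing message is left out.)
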